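# Latch a slide carrier into the scanner dock

### The job

Pick up the blue slide carrier by its black grip and, keeping it level, lay it flat in the open bay of the scanner dock with its notch on the same side as the orange pawl and well clear of it. Then push it along the lane, gently because it carries glass slides, past the sprung orange pawl until the pawl clicks into the notch and holds the carrier against the brass ejector; let go and leave it there. Leave the bottle, beaker and tip box alone.

Things in the scene. Friction and masses are not known exactly. Their poses are not given: they have to be found in the camera images.
- dock: Fixed scanner dock: aluminium base plate 371 x 124 x 10 mm, grey rails, white housing 78 high from x = 192 on. Origin: underside of the plate on the lane's centre line. +x: push direction, bay to latch; +y: the pawl's side; z up. Plate from x = -95 to 276; lane floor 10 above the origin, rails 14 above the floor (5 under the pawl). An adjustable latch unit (stop, hood, pawl, ejector) sits on it.
- dock_bay (a point): Centre of the bay's floor, 33 mm behind the dock's origin (dock x = -33) and 10 above it; axes as the dock's. The bay is 100 wide between its rails, from 57 before to 58 after this point along x, open above and at its near end; the rails then narrow to a lane 93 wide, 83 after this point. Lay the carrier's centre about here: its nose is then 50 to 100 short of the pawl.
- stop_nominal (a point): Nominal centre of the latch's rigid stop face at floor level (dock x = 146 mm, z = 10); axes as the dock's. The real latch unit is clamped up to 22 mm nearer or farther along x, different each time and not measured: feel for it. A clear hood reaches 22 back from the stop, its underside 17 and top 22 above the floor. Home, the carrier's nose is held 5 before the real stop.
- carrier: Loose blue slide carrier, about 0.26 kg, 100 long (x), 90 wide (y), plate 14 mm thick, with two glass slides. Origin: centre of its underside. +x: its nose, which enters first; +y: the side with the notch (x from -14 to 22, 10 deep). Its x must point along the dock's x. The rear edge (x = -50) is a plain upright face 14 high that may be pushed, best low down and in the middle.
- carrier_grip (a point): Centre of the carrier's black grip: an upright plate 12 mm thick along the carrier's x, 40 wide along y, rising from 14 to 58 above the carrier's underside. This point is 36 above the underside and 30 behind the carrier's centre. Axes as the carrier's.
- carrier_base (a point): Centre of the carrier's underside (same point and axes as the carrier's body).
- pawl (a joint): Orange sprung pawl (rad): 0 = fully into the lane; 0.08 to 0.17 while the carrier's nose pushes it aside; springs back to 0 when it clicks into the notch. Passing it takes about 2 to 5 N of push. It drops 3 to 4 mm before the nose meets the rigid stop and then blocks the return about 5 mm before the stop. It shifts along with the latch unit.
- ejector (a joint): Brass sprung ejector in the stop (m): 0 = out, 0.014 = nose on the stop, 0.0075 to 0.009 when the pawl holds the carrier. It pushes back with 1.5 to 5 N and throws out a carrier that is not latched. About 5 to 9 N of push reaches the latch; then the nose meets the rigid stop and force rises steeply: stop at 12 to 15 N, over 42 N between carrier and dock breaks slides.
- bottle: Green-tinted lab bottle with a blue cap, 62 across and about 130 tall, standing on the bench; bystander. Origin: centre of its underside.
- beaker: Small glass beaker, 68 across, 80 tall, standing on the bench; bystander. Origin: centre of its underside.
- tipbox: Pipette-tip box, 77 square and 65 tall, orange with a white lid; bystander. Origin: centre of its underside.

How it is judged:
By the outcome, as a careful person would: the job done as asked, in the order asked, and still so for the second after the job is handed in, with the robot touching nothing.
It also fails if it takes over 61 s, if anything falls off the work surface, if the arm or the gripper's body presses on something with over 40 N, if the wrist force passes 120 N, or if a joint passes its speed limit or range.

### The arm

A 6-joint arm with a two-finger parallel gripper is mounted at the origin on the work surface. World frame = base frame: x ahead of the robot, y to its left, z up, the work surface at z = 0. Lengths are in mm, angles in rad, forces in N, time in s.
With the tool pointing down it reaches from about 275 to 775 mm from the base axis. Payload 14.6 kg.
Tool frame: the origin (TCP) lies midway between the tips of the shut fingers; the grasp point (between the pads) lies 19 mm behind it; z points along the fingers, y is the line along which they close (so a half turn about z gives the same grasp; the last joint's range is limited). The gripper opens to 85 mm and grips with 20 to 120 N. Pads are 22 mm wide; open, the fingers measure 114 mm over their backs; the gripper's body (76 mm by 85 mm) begins 54 mm behind the grasp point. The pads swing forward as they close: fully open they stand 13 mm farther back than shut.
Start: joints at [1.147, 0.263, -0.048, 1.259, 0, 1.415], TCP at [139.431, 506.149, 231.278] pointing down, gripper open.
Joint ranges: [-2.65, 2.65], [-0.89, 1.7], [-1.18, 1.37], [-2.13, 2.11], [-1.35, 1.29], [-3.14, 3.14]. Speed limits (rad/s): [1.89, 1.89, 2.57, 2.79, 3.14, 3.14].

### API

Orientations are given as a 3x3 rotation matrix whose columns are the frame's x, y, z axes.
In Python, from plant import ctrl gives the robot as it stands. The module is installed in compiled form; this text tells all that it offers.
- The arm moves only by the tool move_arm, never from a script. Its argument "increments" is a list of rows, each a list of 2 entries, a list of its own where there are three numbers: the shift along the tool's x, y, z in mm, then the turn about the tool's z in degrees. In form: [[[dx, dy, dz], twist], ...]. A call has 1 to 12 rows; each row is the pose to reach, as a shift and turn from the pose commanded when the call began, along the tool's axes at that moment; what a row does not reach only later rows make up. A row lasts 1/12 s, in which the tool goes at most 41.7 mm and 7.16 degrees, less where a joint would pass 70% of its speed; a pose out of reach is approached as far as the arm can. A call with a gripper value outside its range is refused whole. "claw" is the opening, from -1 (shut) to 1 (fully open), set as the call begins (left out, the last holds). The fingers move at their own pace and stop on an object; "squeeze" is the grip in N (left out, the last holds). Time passes only in rows, so rows that repeat a pose let the fingers close. It gives the time, the measured TCP pose, the force, the opening and the grip force at its end, in the units of the state.
- ctrl.read_state(): the state, without advancing time (a new reading comes with each control period).
- ctrl.snapshot(name): name is "scene" or "side" or "wrist"; returns the picture (420x560x3 uint8, red, green, blue); there is no depth.
- ctrl.camera_params(name): a dict with "camera_matrix" (3x3 intrinsics, pixels), "R" (3x3) and "t" (3): a world point X has camera coordinates R X + t. Camera axes: x right, y down, z forward; pixel columns grow to the right and rows downward; lengths in mm; the calibration is good to about 2 mm. A picture is of the moment at which its call begins: read the wrist's pose just before it. camera_params takes no time and is no camera call; for the wrist camera it gives the pose at the moment of the call.
- ctrl.job_done(): hands the job in; it is judged then, once.
The state is a dict: "clock": time; "joint_positions": joint angles; "dq": joint speeds; "effort": joint torques, N m; "tool_pos": TCP position; "tool_rot": TCP orientation; "ft_force": force on the tool from outside, world axes, zero at the start; "ft_torque": the same for the moment, N m; "width": finger opening in mm; "gripper_force": force on a finger pad.
Only numpy, scipy, OpenCV 4.12 (cv2) and the standard library are available. Lean on these libraries where they do the work, as an engineer would, in place of code of your own. Each camera call takes 0.05 s, during which the arm holds its last target. There are 200 camera calls.

## Working session

There is one attempt and no reset: what is moved stays moved. The work goes in short steps, Python scripts to look and compute and a tool call to move; the robot and the scene stay as the last step left them, time stands still between calls to the robot, and variables do not carry over. Pictures are saved under pics/ and viewed, at most 10 in all, crops included, and the job is handed in when it is done.

Besides the shell and the picture viewer there is one more tool, called after ">>>" as name(argument=value, ...) on one line, values as JSON. move_arm: Moves the arm, as the interface text tells. Its arguments: {"type":"object","properties":{"increments":{"type":"array"},"claw":{"type":"number"},"squeeze":{"type":"number"}},"required":["increments"]}

```bash
mkdir -p pics
cat > h.py <<'E'
from plant import ctrl
import numpy as np, cv2
def snap(n,f):
    P=ctrl.camera_params(n); im=ctrl.snapshot(n); cv2.imwrite('pics/'+f+'.png',im[:,:,::-1]); np.savez('pics/'+f+'.npz',im=im,K=P['camera_matrix'],R=P['R'],t=P['t']); return im
def load(f): 
    d=np.load('pics/'+f+'.npz'); return d['im'],d['K'],d['R'],d['t']
def ray(f,uv,z):
    _,K,R,t=load(f); c=-R.T@t; d=R.T@np.linalg.inv(K)@np.array([uv[0],uv[1],1.]); return c+d*(z-c[2])/d[2]
def proj(f,X):
    _,K,R,t=load(f); p=K@(R@np.array(X,float)+t); return p[:2]/p[2]
E
python3 - <<'E'
from h import *
for n in("scene","side"):snap(n,n+'0')
a=cv2.imread('pics/scene0.png');b=cv2.imread('pics/side0.png')
s=ctrl.read_state();print(s['tool_pos'],s['tool_rot'],s['width'])
for n in("scene","side","wrist"):
    P=ctrl.camera_params(n);print(n,-P['R'].T@P['t'],P['R'].round(2).tolist(),P['camera_matrix'][0])
E
```

```text
[139.33654045 505.9269271  230.89003473] [[-9.64092963e-01  2.65564756e-01 -3.45483793e-04]
 [ 2.65564958e-01  9.64092601e-01 -8.42817441e-04]
 [ 1.09255760e-04 -9.04302753e-04 -9.99999585e-01]] 85.38750245428369
scene [1421.36279814  207.41519237 1139.76591924] [[-0.24, 0.97, 0.01], [0.76, 0.2, -0.62], [-0.61, -0.14, -0.78]] [473.92898348   0.         288.65221628]
side [  56.59020805 -713.67799123  607.80061904] [[0.8, -0.6, -0.01], [-0.32, -0.42, -0.85], [0.5, 0.68, -0.53]] [398.22424002   0.         279.13456763]
wrist [ 62.81662042 526.61368729 373.91058351] [[0.26, 0.96, -0.0], [0.92, -0.25, 0.31], [0.3, -0.08, -0.95]] [300.14073474   0.         280.94427655]
```

View pics/scene0.png

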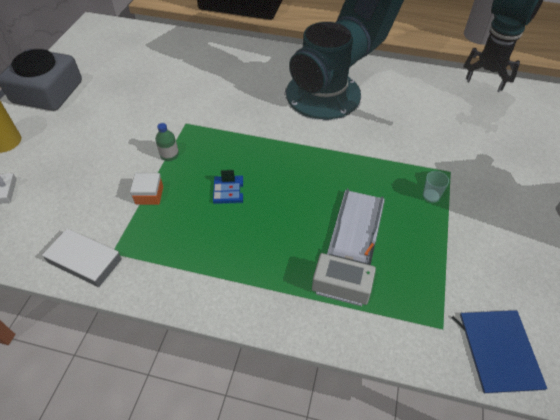

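View pics/side0.png

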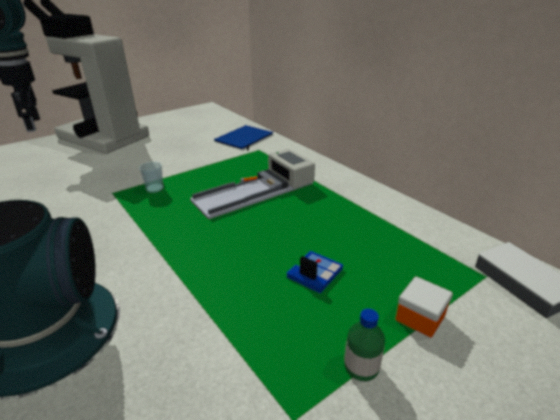

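The scene view shows the carrier at about (228,188) with its grip at (228,175) on the robot side, so its nose points away from the robot. The dock runs from (362,195) to the housing at (345,280), with the orange pawl at (370,249) on the right, which is world +y.

```bash
cat > m.py <<'E'
from h import *
f='scene0'; im=load(f)[0]; hsv=cv2.cvtColor(im,cv2.COLOR_RGB2HSV)
x0,y0,x1,y1=195,160,260,215
m=cv2.inRange(hsv,(105,120,60),(130,255,255)); mm=np.zeros_like(m); mm[y0:y1,x0:x1]=m[y0:y1,x0:x1]
mm=cv2.morphologyEx(mm,cv2.MORPH_CLOSE,np.ones((9,9)))
c=max(cv2.findContours(mm,0,2)[0],key=cv2.contourArea)
P=np.array([ray(f,p[0],14)[:2] for p in c],np.float32); r=cv2.minAreaRect(P);print('carrier',r,cv2.boxPoints(r).round(0).tolist())
# dock: non green within region
g=cv2.inRange(hsv,(45,100,40),(75,255,255)); n=255-g; mm=np.zeros_like(n); mm[188:305,308:395]=n[188:305,308:395]
mm=cv2.morphologyEx(mm,cv2.MORPH_OPEN,np.ones((3,3)))
c=max(cv2.findContours(mm,0,2)[0],key=cv2.contourArea)
ap=cv2.approxPolyDP(c,3,True)[:,0];print([(p.tolist(),ray(f,p,10)[:2].round().tolist(),ray(f,p,24)[:2].round().tolist()) for p in ap])
o=cv2.inRange(hsv,(5,150,120),(18,255,255)); ys,xs=np.where(o[200:300,300:400]);print('pawl',ray(f,(xs.mean()+300,ys.mean()+200),24))
a=im[180:310,200:400]; cv2.imwrite('pics/z1.png',cv2.resize(a,(800,520),interpolation=cv2.INTER_CUBIC)[:,:,::-1])
E
python3 m.py
```

```text
carrier ((545.1820678710938, -192.93472290039062), (104.11339569091797, 88.38337707519531), 17.46513557434082) [[482.0, -166.0], [509.0, -251.0], [608.0, -219.0], [582.0, -135.0]]
[([345, 190], [455.0, 160.0], [467.0, 161.0]), ([327, 252], [693.0, 150.0], [702.0, 150.0]), ([320, 253], [701.0, 131.0], [710.0, 132.0]), ([312, 290], [820.0, 134.0], [827.0, 135.0]), ([352, 304], [834.0, 244.0], [841.0, 243.0]), ([366, 304], [825.0, 279.0], [832.0, 278.0]), ([375, 273], [727.0, 290.0], [736.0, 289.0]), ([370, 260], [689.0, 271.0], [698.0, 270.0]), ([384, 199], [461.0, 283.0], [473.0, 282.0])]
pawl [663.66993094 261.57247955  24.        ]
```

View pics/z1.png

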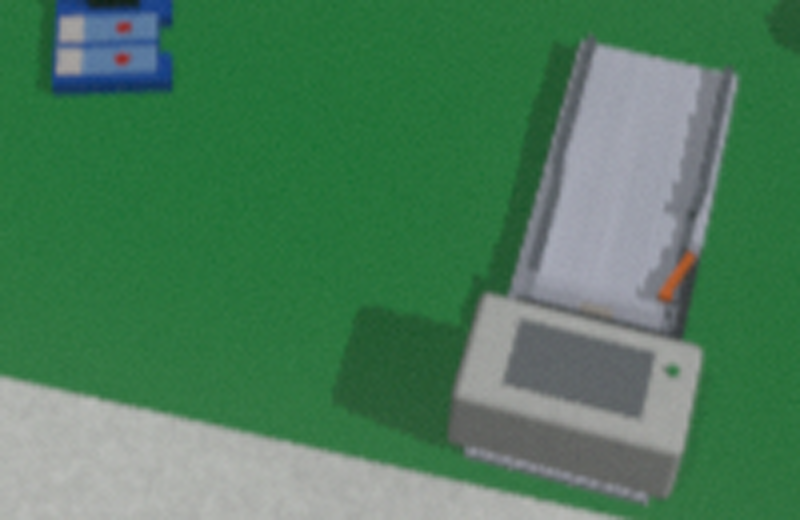

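The enlarged view confirms the dock lies nearly along world +x, about -2.6°, and the pawl is on the +y side. The carrier's notch shows on its right edge, at about (165,40). I'm moving above the carrier to look from close by.

>>> move_arm(increments=[[[-330,-350,0],57],[[-330,-350,0],57],[[-330,-350,0],57],[[-330,-350,0],57],[[-330,-350,0],57],[[-330,-350,0],57],[[-330,-350,0],57],[[-330,-350,0],57],[[-330,-350,0],57],[[-330,-350,0],57],[[-330,-350,0],57],[[-330,-350,0],57]], claw=1)

```text
clock: 1.1
tool_pos: [365.4, 78.4, 231.3]
tool_rot: [[-0.301, 0.954, 0.0], [0.954, 0.301, -0.0], [-0.0, 0.0, -1.0]]
ft_force: [0.2, 1.5, 0.1]
width: 85.7
gripper_force: 0.0
```

```bash
cat > to.py <<'E'
import sys; from h import *
# args: x y z yaw(deg, of tool y)  -> increments
s=ctrl.read_state(); R=np.array(s['tool_rot']); p=np.array(s['tool_pos'])
x,y,z,w=map(float,sys.argv[1:5]); a=np.degrees(np.arctan2(R[1,1],R[0,1]))
print('t',s['clock'],'pos',p.round(1),'yaw',round(a,2),'inc',(R.T@(np.array([x,y,z])-p)).round(1),'twist',round(a-w,2),'f',np.round(s['ft_force'],1),'q',np.round(s['joint_positions'],2),'w',s['width'])
E
python3 to.py 516 -202 230 17.5
```

```text
t 1.1 pos [365.4  78.4 231.3] yaw 17.53 inc [-312.7   59.1    1.4] twist 0.03 f [0.2 1.5 0.1] q [-0.01  0.   -0.36  1.2  -0.    1.26] w 85.73186063218233
```

>>> move_arm(increments=[[[-313,59,0],0],[[-313,59,0],0],[[-313,59,0],0],[[-313,59,0],0],[[-313,59,0],0],[[-313,59,0],0],[[-313,59,0],0],[[-313,59,0],0],[[-313,59,0],0],[[-313,59,0],0],[[-313,59,0],0],[[-313,59,0],0]])

```text
clock: 2.1
tool_pos: [515.0, -198.4, 231.4]
tool_rot: [[-0.303, 0.953, -0.0], [0.953, 0.303, 0.0], [0.0, -0.0, -1.0]]
ft_force: [0.4, 0.6, 0.3]
width: 85.6
gripper_force: 0.0
```

```bash
python3 to.py 516 -202 60 17.5; python3 -c "
from h import *
snap('wrist','w1')"
```

```text
t 2.1 pos [ 515.  -198.4  231.4] yaw 17.65 inc [ -3.7  -0.2 171.4] twist 0.15 f [0.4 0.6 0.3] q [-0.52  0.31  0.02  1.28  0.    0.75] w 85.61409341780326
```

View pics/w1.png

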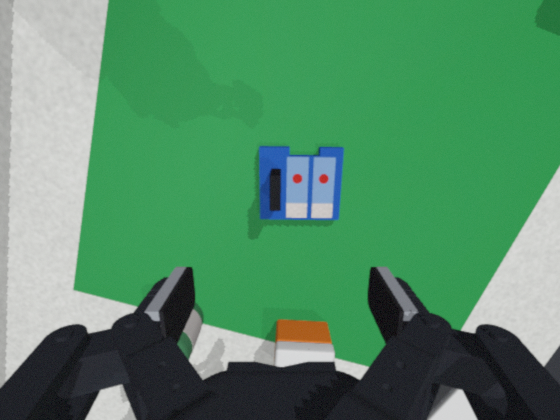

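The wrist view shows the carrier upright in the frame: blue from (260,147) to (343,219), grip at (275,190), nose to the right, and the notch at the top, on +y.

Run:
```python
from h import *
f='w1';im=load(f)[0];hsv=cv2.cvtColor(im,cv2.COLOR_RGB2HSV)
m=cv2.inRange(hsv,(100,80,50),(130,255,255));mm=np.zeros_like(m);mm[130:235,245:360]=m[130:235,245:360]
mm=cv2.morphologyEx(mm,cv2.MORPH_CLOSE,np.ones((15,15)))
c=max(cv2.findContours(mm,0,2)[0],key=cv2.contourArea)
P=np.array([ray(f,p[0],14)[:2] for p in c],np.float32); r=cv2.minAreaRect(P);print(r,cv2.boxPoints(r).round(1).tolist())
k=cv2.inRange(hsv,(0,0,0),(180,255,45));mm=np.zeros_like(k);mm[150:225,262:288]=k[150:225,262:288]
c=max(cv2.findContours(mm,0,2)[0],key=cv2.contourArea);print(cv2.boundingRect(c))
P=np.array([ray(f,p[0],58)[:2] for p in c],np.float32);r=cv2.minAreaRect(P);print('grip top',r,cv2.boxPoints(r).round(1).tolist())
```

```text
((537.282470703125, -194.5502471923828), (99.82688903808594, 91.16706085205078), 17.063390731811523) [[476.20001220703125, -165.60000610351562], [502.8999938964844, -252.8000030517578], [598.4000244140625, -223.5], [571.5999755859375, -136.3000030517578]]
(271, 170, 9, 40)
grip top ((507.9222717285156, -200.08914184570312), (8.548054695129395, 43.45618438720703), 17.097612380981445) [[497.3999938964844, -180.60000610351562], [510.20001220703125, -222.10000610351562], [518.4000244140625, -219.60000610351562], [505.6000061035156, -178.10000610351562]]
```

```bash
python3 to.py 508.5 -202 22 17.1
```

```text
t 2.15 pos [ 515.1 -198.4  231.6] yaw 17.66 inc [ -1.4  -7.4 209.6] twist 0.56 f [ 0.3  0.3 -0.3] q [-0.52  0.31  0.02  1.28  0.    0.75] w 85.60320749326442
```

>>> move_arm(increments=[[[-1.4,-7.4,40],0.6],[[-1.4,-7.4,80],0.6],[[-1.4,-7.4,120],0.6],[[-1.4,-7.4,145],0.6],[[-1.4,-7.4,165],0.6],[[-1.4,-7.4,180],0.6],[[-1.4,-7.4,190],0.6],[[-1.4,-7.4,200],0.6],[[-1.4,-7.4,206],0.6],[[-1.4,-7.4,209],0.6],[[-1.4,-7.4,209],0.6]])

```text
clock: 3.07
tool_pos: [508.9, -202.9, 22.2]
tool_rot: [[-0.292, 0.956, -0.0], [0.956, 0.292, 0.0], [0.0, -0.0, -1.0]]
ft_force: [-0.6, 0.3, 0.4]
width: 85.3
gripper_force: 0.0
```

>>> move_arm(increments=[[[0,0,0],0],[[0,0,0],0],[[0,0,0],0],[[0,0,0],0],[[0,0,0],0],[[0,0,0],0],[[0,0,0],0],[[0,0,0],0],[[0,0,0],0],[[0,0,0],0],[[0,0,0],0],[[0,0,0],0]], claw=-1, squeeze=50)

```text
clock: 4.07
tool_pos: [509.0, -203.1, 22.5]
tool_rot: [[-0.292, 0.956, 0.0], [0.956, 0.292, -0.0], [-0.0, 0.0, -1.0]]
ft_force: [-0.3, 0.8, 4.9]
width: 11.1
gripper_force: 49.1
```

>>> move_arm(increments=[[[0,0,-3],0],[[0,0,-8],0],[[0,0,-15],0],[[0,0,-25],0],[[0,0,-40],0],[[0,0,-58],0],[[0,0,-76],0],[[0,0,-94],0],[[0,0,-110],0],[[0,0,-120],0],[[0,0,-126],0],[[0,0,-128],0]], squeeze=70)

```text
clock: 5.07
tool_pos: [509.2, -203.2, 151.6]
tool_rot: [[-0.292, 0.956, 0.001], [0.956, 0.292, -0.001], [-0.001, 0.001, -1.0]]
ft_force: [-0.8, 0.5, -3.4]
width: 11.3
gripper_force: 68.3
```

```bash
python3 to.py 460 220 150 -2.6; python3 to.py 492 220 150 -2.6
```

```text
t 5.0667 pos [ 509.2 -203.2  151.6] yaw 17.0 inc [419.1  76.7   1.2] twist 19.6 f [-0.8  0.5 -3.4] q [-0.53  0.34 -0.16  1.07 -0.    0.75] w 11.344946134945914
t 5.0667 pos [ 509.2 -203.2  151.6] yaw 17.0 inc [409.7 107.3   1.3] twist 19.6 f [-0.8  0.5 -3.4] q [-0.53  0.34 -0.16  1.07 -0.    0.75] w 11.344946134945914
```

>>> move_arm(increments=[[[10,3,0],2],[[30,8,0],4],[[60,15,0],7],[[90,22,0],9],[[125,31,0],11],[[160,39,0],13],[[195,48,0],15],[[230,57,0],17],[[260,64,0],18],[[285,70,0],19],[[299,74,0],19.6],[[304,75,0],19.6]])

```text
clock: 6.07
tool_pos: [491.1, 111.7, 149.9]
tool_rot: [[0.044, 0.999, -0.001], [0.999, -0.044, 0.0], [0.0, -0.001, -1.0]]
ft_force: [-0.1, -0.2, -2.4]
width: 10.9
gripper_force: 68.2
```

```bash
python3 to.py 492 220 150 -2.6;python3 -c "
from h import *
snap('wrist','w2')"
```

```text
t 6.0667 pos [491.1 111.7 149.9] yaw -2.5 inc [108.3  -3.8  -0. ] twist 0.1 f [-0.1 -0.2 -2.4] q [ 0.06  0.27 -0.27  1.03  0.    1.68] w 10.878982847461971
```

View pics/w2.png

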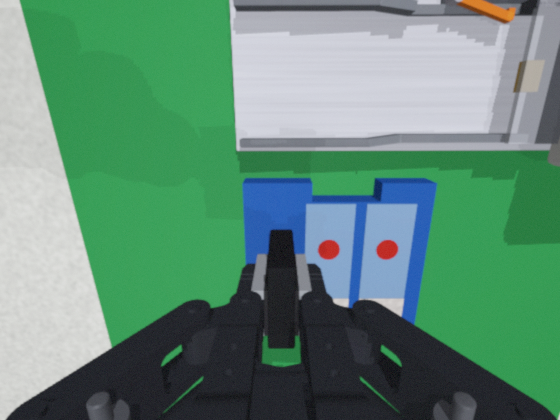

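The wrist view shows the carrier level in the fingers, notch at the top. The dock's near edge is at column 235 and its -y plate edge at row 150. The pawl tip is at (512,17) and the ejector at (530,75).

Run:
```python
from h import *
f='w2';im=load(f)[0];hsv=cv2.cvtColor(im,cv2.COLOR_RGB2HSV)
g=cv2.inRange(hsv,(45,100,40),(75,255,255))
# -y plate edge: for each col, topmost green between rows 120..175
E=[(c,120+np.argmax(g[120:178,c]>0)) for c in range(260,520,10)]
W=np.array([ray(f,p,10)[:2] for p in E]);k=np.polyfit(W[:,0],W[:,1],1);print('edge deg',np.degrees(np.arctan(k[0])),'y at 520',np.polyval(k,520),'res',np.std(W[:,1]-np.polyval(k,W[:,0])))
E=[(225-20+np.argmax(g[r,205:260]==0),r) for r in range(15,140,8)]
W=np.array([ray(f,p,10)[:2] for p in E]);k=np.polyfit(W[:,1],W[:,0],1);print('near',np.degrees(-np.arctan(k[0])),'x at y=220',np.polyval(k,220))
for u in [(244,11),(244,142)]: print('rail',ray(f,u,24))
print('pawl tip',ray(f,(512,17),24),'ej',ray(f,(530,60),20),ray(f,(530,92),20))
for u in [(245,180),(434,180),(245,262),(312,180),(376,180)]: print('carr',ray(f,u,141.5))
```

```text
edge deg -2.2418397447932743 y at 520 155.71584941654817 res 0.2744893043558448
near -2.343272864392551 x at y=220 453.03553135854514
rail [468.34813721 267.18514966  24.        ]
rail [460.33960961 168.15631504  24.        ]
pawl tip [676.69263248 254.20276782  24.        ] ej [700.13859126 223.50081374  20.        ] [705.31548172 198.74335809  20.        ]
carr [473.81911932 158.49938857 141.5       ]
carr [570.70492922 154.32205552 141.5       ]
carr [470.09680158 111.87979026 141.5       ]
carr [508.15823076 157.01882186 141.5       ]
carr [540.96659217 155.60425503 141.5       ]
```

>>> move_arm(increments=[[[8,-1,0],-0.2],[[25,-3,0],-0.2],[[48,-5,0],-0.2],[[70,-7,0],-0.2],[[90,-9,0],-0.2],[[102,-10,8],-0.2],[[106,-10,25],-0.2],[[106,-10,45],-0.2],[[106,-10,65],-0.2],[[106,-10,82],-0.2],[[106,-10,92],-0.2],[[106,-10,95],-0.2]])

```text
clock: 7.12
tool_pos: [485.6, 214.9, 53.1]
tool_rot: [[0.043, 0.999, -0.003], [0.999, -0.043, -0.001], [-0.001, -0.003, -1.0]]
ft_force: [-0.2, 0.0, -2.4]
width: 11.0
gripper_force: 68.2
```

```bash
python3 to.py 486 217.7 32.5 -2.3;python3 -c "
from h import *
snap('wrist','w3')"
```

```text
t 7.1167 pos [485.6 214.9  53.1] yaw -2.44 inc [ 2.8  0.4 20.6] twist -0.14 f [-0.2  0.  -2.4] q [ 0.26  0.39 -0.37  0.81 -0.    1.88] w 10.966535994489883
```

View pics/w3.png

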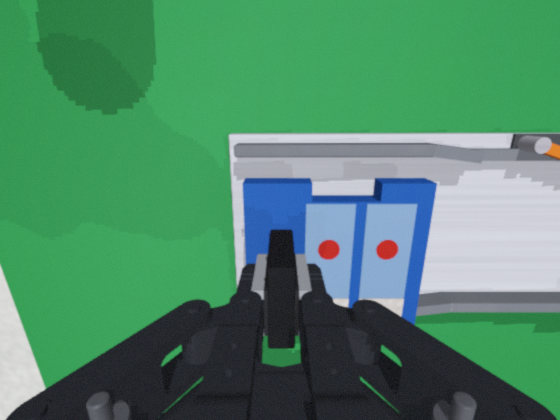

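The view shows the carrier over the bay. The +y plate edge is at row 133, the rail's inner edge at about row 157 and the carrier's edge at row 180.

Run:
```python
from h import *
f='w3';im=load(f)[0];hsv=cv2.cvtColor(im,cv2.COLOR_RGB2HSV)
g=cv2.inRange(hsv,(45,100,40),(75,255,255))
E=[(c,100+np.argmax(g[100:150,c]==0)) for c in range(250,500,10)]
W=np.array([ray(f,p,10)[:2] for p in E]);k=np.polyfit(W[:,0],W[:,1],1);print('edge deg',np.degrees(np.arctan(k[0])),'ctr y at 520',np.polyval(k,520)-62.05)
for c in (270,350,420):
  print(ray(f,(c,157),24)[:2], im[140:185:2,c].mean(1).round().astype(int))
for u in [(231,135),(238,160),(420,296),(415,314)]: print(u,ray(f,u,10),ray(f,u,24))
for u in [(245,180),(434,180)]: print('carr',ray(f,u,44.6))
s=ctrl.read_state();print(s['tool_pos'],s['dq'])
```

```text
edge deg -2.1140188428773126 ctr y at 520 218.94061395430208
[480.7881804  270.11992522] [209 193 115 136 138 137 135 135 125 180 182 174 174 175 175 172 174 173
 173 114  85  86 112]
[526.26027538 268.21621643] [206 190 114 136 137 138 136 135 130 177 180 171 170 172 173 170 173 170
 170 172 189 206 207]
[566.01682824 266.55179127] [204 182 118 140 139 137 136 135 129 176 179 179 177 179 180 178 180 179
 179 116  81  86 110]
(231, 135) [457.41916697 282.37000153  10.        ] [459.74066831 283.17453886  24.        ]
(238, 160) [460.34056922 267.24247841  10.        ] [462.44218437 269.18562426  24.        ]
(420, 296) [582.26764207 165.02571426  10.        ] [575.19213013 174.66244458  24.        ]
(415, 314) [580.14354949 149.85990676  10.        ] [573.22791236 160.63812715  24.        ]
carr [468.24388082 261.70227226  44.6       ]
carr [565.04293229 257.6617281   44.6       ]
[485.82720684 215.09030583  53.61913115] [ 0.00395655 -0.02081385  0.03472871  0.03694692  0.00136556  0.00199078]
```

>>> move_arm(increments=[[[2,1,0],-0.2],[[4,1,1],-0.2],[[4,1,4],-0.2],[[4,1,7],-0.2],[[4,1,10],-0.2],[[4,1,13],-0.2],[[4,1,15],-0.2],[[4,1,16],-0.2],[[4,1,17],-0.2],[[4,1,18],-0.2],[[4,1,18],-0.2]])

```text
clock: 8.08
tool_pos: [487.7, 219.9, 37.2]
tool_rot: [[0.038, 0.999, -0.0], [0.999, -0.038, -0.0], [-0.0, -0.0, -1.0]]
ft_force: [0.1, -1.0, -1.8]
width: 10.8
gripper_force: 68.3
```

```bash
python3 to.py 486 218 32.5 -2.3
```

```text
t 8.0833 pos [487.7 219.9  37.2] yaw -2.2 inc [-2.  -1.6  4.7] twist 0.1 f [ 0.1 -1.  -1.8] q [ 0.27  0.42 -0.38  0.77  0.    1.88] w 10.819107854797299
```

>>> move_arm(increments=[[[-1,0,1],0],[[-1,0,2],0],[[-1,0,3],0],[[-1,0,3.5],0],[[-1,0,4],0],[[-1,0,4],0],[[-1,0,4],0]])

```text
clock: 8.67
tool_pos: [487.7, 218.9, 33.3]
tool_rot: [[0.038, 0.999, -0.0], [0.999, -0.038, -0.0], [-0.0, -0.0, -1.0]]
ft_force: [-0.2, -0.1, -2.7]
width: 11.2
gripper_force: 68.3
```

>>> move_arm(increments=[[[0,0,0.5],0],[[0,0,1],0],[[0,0,1.5],0],[[0,0,1.5],0],[[0,0,1.5],0]])

```text
clock: 9.08
tool_pos: [487.8, 219.0, 32.5]
tool_rot: [[0.038, 0.999, 0.001], [0.999, -0.038, 0.0], [0.0, 0.001, -1.0]]
ft_force: [-3.7, -1.2, 11.3]
width: 11.4
gripper_force: 70.4
```

>>> move_arm(increments=[[[0,0,-0.6],0],[[0,0,-0.6],0],[[0,0,-0.6],0]])

```text
clock: 9.33
tool_pos: [487.8, 219.0, 32.5]
tool_rot: [[0.038, 0.999, 0.0], [0.999, -0.038, 0.0], [0.0, 0.0, -1.0]]
ft_force: [-1.2, -0.9, 3.3]
width: 11.3
gripper_force: 69.4
```

>>> move_arm(increments=[[[0,0,-0.6],0],[[0,0,-0.6],0],[[0,0,-0.6],0],[[0,0,-0.6],0],[[0,0,-0.6],0],[[0,0,-0.6],0],[[0,0,-3],0],[[0,0,-10],0],[[0,0,-25],0],[[0,0,-45],0],[[0,0,-65],0],[[0,0,-80],0]], claw=1)

```text
clock: 10.33
tool_pos: [488.0, 219.0, 114.5]
tool_rot: [[0.038, 0.999, 0.001], [0.999, -0.038, 0.0], [0.0, 0.001, -1.0]]
ft_force: [0.6, -0.1, -0.4]
width: 85.4
gripper_force: 0.0
```

```bash
python3 to.py 425 220 115 87.7;python3 -c "
from h import *
snap('wrist','w4')"
```

```text
t 10.3333 pos [488.  219.  114.5] yaw -2.2 inc [ -1.5 -63.   -0.6] twist -89.9 f [ 0.6 -0.1 -0.4] q [ 0.27  0.34 -0.26  0.97  0.    1.88] w 85.41611479566396
```

View pics/w4.png

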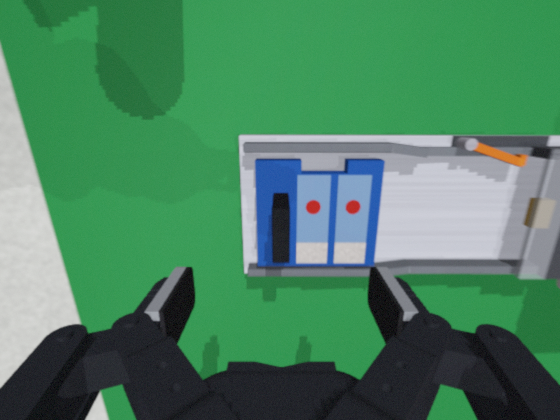

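The view shows the carrier flat in the bay between the rails, nose at column 381 and rear at column 257. The pawl tip is at (523,160) and the ejector at (540,213).

```bash
python3 - <<'E'
from h import *
f='w4'
for n,u,z in [('rear+y',(257,159),24),('nose+y',(382,159),24),('rear-y',(258,266),24),('nose-y',(376,266),24),('rail+y',(330,153),24),('rail-y',(330,264),24),('pawl',(523,160),22),('ej',(527,213),20)]: print(n,ray(f,u,z).round(1))
E
python3 to.py 425 221 115 87.7
```

```text
rear+y [470.6 265.   24. ]
nose+y [567.3 261.3  24. ]
rear-y [465.7 172.7  24. ]
nose-y [568.2 168.7  24. ]
rail+y [527.  267.4  24. ]
rail-y [528.2 172.2  24. ]
pawl [678.5 256.   22. ]
ej [692.7 211.1  20. ]
t 10.3833 pos [489.  219.3 116.8] yaw -2.2 inc [ -0.8 -64.    1.5] twist -89.9 f [ 1.  -0.2  3.1] q [ 0.27  0.34 -0.26  0.97  0.    1.88] w 85.34997528210505
```

>>> move_arm(increments=[[[0,-4,0],-7],[[0,-8,0],-14],[[0,-14,0],-21],[[0,-20,0],-28],[[0,-26,0],-35],[[0,-32,0],-42],[[0,-38,0],-49],[[0,-42,0],-56],[[0,-45,0],-63],[[0,-47,0],-70],[[0,-48,0],-77],[[0,-48,0],-84]], claw=-1, squeeze=100)

```text
clock: 11.38
tool_pos: [439.5, 220.8, 112.7]
tool_rot: [[-0.991, 0.137, 0.0], [0.137, 0.991, 0.0], [-0.0, 0.0, -1.0]]
ft_force: [0.8, -0.9, -1.0]
width: 0.2
gripper_force: 0.0
```

```bash
python3 to.py 440 220.5 16.5 87.7
```

```text
t 11.3833 pos [439.5 220.8 112.7] yaw 82.15 inc [-0.5 -0.2 96.2] twist -5.55 f [ 0.8 -0.9 -1. ] q [ 0.3   0.28 -0.37  0.93  0.    0.44] w 0.20580114284675044
```

>>> move_arm(increments=[[[0,0,10],-2],[[0,0,25],-5.5],[[0,0,42],-5.5],[[0,0,58],-5.5],[[0,0,72],-5.5],[[0,0,82],-5.5],[[0,0,90],-5.5],[[0,0,94],-5.5],[[0,0,95],-5.5],[[0,0,95],-5.5],[[0,0,95],-5.5]])

```text
clock: 12.3
tool_pos: [440.0, 220.9, 17.9]
tool_rot: [[-0.999, 0.047, 0.001], [0.047, 0.999, 0.0], [-0.001, 0.0, -1.0]]
ft_force: [0.1, -0.0, 0.1]
width: -0.1
gripper_force: 0.0
```

```bash
python3 to.py 455 220 16.5 87.8
```

```text
t 12.3 pos [440.  220.9  17.9] yaw 87.3 inc [-15.   -0.2   1.4] twist -0.5 f [ 0.1 -0.   0.1] q [ 0.3   0.38 -0.52  0.67  0.    0.35] w -0.10056683092927264
```

>>> move_arm(increments=[[[-5,0,0.5],-0.5],[[-10,0,1],-0.5],[[-13,0,1],-0.5],[[-16,0,1],-0.5],[[-19,0,1],-0.5],[[-22,0,1],-0.5],[[-25,0,1],-0.5],[[-28,0,1],-0.5],[[-31,0,1],-0.5],[[-34,0.2,1],-0.5],[[-37,0.3,1],-0.5],[[-40,0.3,1],-0.5]])

```text
clock: 13.3
tool_pos: [480.0, 219.2, 16.4]
tool_rot: [[-0.999, 0.038, -0.0], [0.038, 0.999, -0.0], [0.0, -0.0, -1.0]]
ft_force: [-0.1, 0.8, -0.4]
width: -0.0
gripper_force: 0.3
```

>>> move_arm(increments=[[[-3,0,0],0],[[-6,0,0],0],[[-9,0,0],0],[[-12,0,0],0],[[-15,0,0],0],[[-18,0,0],0],[[-21,0,0],0],[[-24,0,0],0],[[-26,0,0],0],[[-28,0,0],0],[[-30,0,0],0],[[-30,0,0],0]])

```text
clock: 14.3
tool_pos: [510.1, 218.0, 16.4]
tool_rot: [[-0.999, 0.039, 0.0], [0.039, 0.999, 0.0], [-0.0, 0.0, -1.0]]
ft_force: [-1.0, -0.7, -0.2]
width: -0.2
gripper_force: 0.0
```

```bash
python3 to.py 510 218 16.5 87.8;python3 -c "
from h import *
snap('wrist','w5')"
```

```text
t 14.3 pos [510.1 218.   16.4] yaw 87.79 inc [ 0.1 -0.  -0.1] twist -0.01 f [-1.  -0.7 -0.2] q [ 0.26  0.47 -0.36  0.74 -0.    0.3 ] w -0.24501803369607295
```

View pics/w5.png

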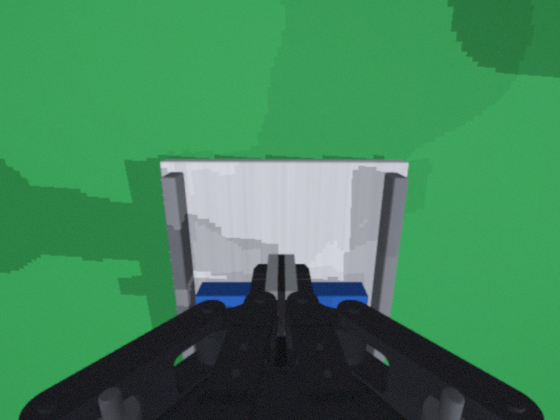

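The wrist camera now looks back along the lane. The carrier's rear edge, row 283, is square across the lane and touching the fingertips, centred between the rails.

>>> move_arm(increments=[[[-2,0,0],0],[[-4,0,0],0],[[-6,0,0],0],[[-8,0,0],0],[[-10,0,0],0],[[-11.5,0,0],0],[[-13,0,0],0],[[-14.5,0,0],0],[[-16,0,0],0],[[-17.5,0,0],0],[[-19,0,0],0],[[-20,0,0],0]])

```text
clock: 15.35
tool_pos: [529.8, 217.3, 16.4]
tool_rot: [[-0.999, 0.038, 0.0], [0.038, 0.999, -0.0], [-0.0, -0.0, -1.0]]
ft_force: [-1.7, 0.6, -0.5]
width: -0.1
gripper_force: 0.4
```

>>> move_arm(increments=[[[-1,0,0],0],[[-2,0,0],0],[[-3,0,0],0],[[-4,0,0],0],[[-5,0,0],0],[[-6,0,0],0],[[-7,0,0],0],[[-8,0,0],0],[[-9,0,0],0],[[-10,0,0],0],[[-11,0,0],0],[[-12,0,0],0]])

```text
clock: 16.35
tool_pos: [541.7, 216.8, 16.4]
tool_rot: [[-0.999, 0.038, -0.0], [0.038, 0.999, -0.0], [0.0, -0.0, -1.0]]
ft_force: [-1.5, -0.4, 0.2]
width: 0.1
gripper_force: 0.4
```

>>> move_arm(increments=[[[-1,0,0],0],[[-2,0,0],0],[[-3,0,0],0],[[-4,0,0],0],[[-5,0,0],0],[[-6,0,0],0],[[-7,0,0],0],[[-8,0,0],0]])

```text
clock: 17.02
tool_pos: [549.7, 216.5, 16.4]
tool_rot: [[-0.999, 0.038, 0.0], [0.038, 0.999, 0.0], [-0.0, 0.0, -1.0]]
ft_force: [-0.2, 0.5, 0.8]
width: 0.3
gripper_force: 0.4
```

>>> move_arm(increments=[[[-1,0,0],0],[[-2,0,0],0],[[-3,0,0],0],[[-4,0,0],0],[[-5,0,0],0],[[-6,0,0],0],[[-7,0,0],0],[[-8,0,0],0]])

```text
clock: 17.68
tool_pos: [557.6, 216.2, 16.3]
tool_rot: [[-0.999, 0.038, -0.0], [0.038, 0.999, -0.0], [0.0, -0.0, -1.0]]
ft_force: [-3.0, -0.6, 1.0]
width: -0.2
gripper_force: 1.6
```

>>> move_arm(increments=[[[-1,0,0],0],[[-2,0,0],0],[[-3,0,0],0],[[-4,0,0],0],[[-5,0,0],0],[[-6,0,0],0]])

```text
clock: 18.18
tool_pos: [563.7, 216.0, 16.4]
tool_rot: [[-0.999, 0.038, 0.0], [0.038, 0.999, -0.0], [-0.0, -0.0, -1.0]]
ft_force: [-2.4, -1.3, -1.3]
width: 0.3
gripper_force: 1.4
```

>>> move_arm(increments=[[[-1,0,0],0],[[-2,0,0],0],[[-3,0,0],0],[[-4,0,0],0],[[-5,0,0],0]])

```text
clock: 18.6
tool_pos: [568.8, 215.8, 16.4]
tool_rot: [[-0.999, 0.038, 0.0], [0.038, 0.999, 0.0], [-0.0, 0.0, -1.0]]
ft_force: [-2.0, 0.3, -2.2]
width: -0.1
gripper_force: 1.1
```

>>> move_arm(increments=[[[-1,0,0],0],[[-2,0,0],0],[[-3,0,0],0],[[-4,0,0],0]])

```text
clock: 18.93
tool_pos: [572.7, 215.6, 16.4]
tool_rot: [[-0.999, 0.038, 0.0], [0.038, 0.999, -0.0], [-0.0, -0.0, -1.0]]
ft_force: [-2.4, 0.3, -0.5]
width: -0.1
gripper_force: 1.1
```

>>> move_arm(increments=[[[-0.7,0,0],0],[[-1.4,0,0],0],[[-2.1,0,0],0],[[-3,0,0],0]])

```text
clock: 19.27
tool_pos: [575.6, 215.5, 16.4]
tool_rot: [[-0.999, 0.038, -0.0], [0.038, 0.999, -0.0], [0.0, -0.0, -1.0]]
ft_force: [-1.6, 0.4, -0.1]
width: -0.2
gripper_force: 1.1
```

>>> move_arm(increments=[[[-0.7,0,0],0],[[-1.4,0,0],0],[[-2.1,0,0],0],[[-3,0,0],0]])

```text
clock: 19.6
tool_pos: [578.6, 215.4, 16.4]
tool_rot: [[-0.999, 0.038, -0.0], [0.038, 0.999, -0.0], [0.0, -0.0, -1.0]]
ft_force: [-2.7, -0.3, -0.5]
width: 0.1
gripper_force: 1.1
```

>>> move_arm(increments=[[[-0.7,0,0],0],[[-1.4,0,0],0],[[-2.1,0,0],0],[[-3,0,0],0]])

```text
clock: 19.93
tool_pos: [581.7, 215.3, 16.4]
tool_rot: [[-0.999, 0.038, -0.0], [0.038, 0.999, -0.0], [0.0, -0.0, -1.0]]
ft_force: [-1.8, -0.2, -0.8]
width: 0.4
gripper_force: 1.1
```

>>> move_arm(increments=[[[-0.7,0,0],0],[[-1.4,0,0],0],[[-2.1,0,0],0],[[-3,0,0],0]])

```text
clock: 20.27
tool_pos: [584.7, 215.2, 16.4]
tool_rot: [[-0.999, 0.038, -0.0], [0.038, 0.999, -0.0], [0.0, -0.0, -1.0]]
ft_force: [-3.4, -0.9, 0.1]
width: -0.2
gripper_force: 1.1
```

>>> move_arm(increments=[[[-0.6,0,0],0],[[-1.2,0,0],0],[[-1.8,0,0],0],[[-2.4,0,0],0],[[-3,0,0],0]])

```text
clock: 20.68
tool_pos: [587.4, 215.0, 16.4]
tool_rot: [[-0.999, 0.038, -0.0], [0.038, 0.999, -0.0], [0.0, -0.0, -1.0]]
ft_force: [-4.2, -1.1, 0.8]
width: 0.6
gripper_force: 2.3
```

>>> move_arm(increments=[[[-0.6,0,0],0],[[-1.2,0,0],0],[[-1.8,0,0],0],[[-2.4,0,0],0],[[-3,0,0],0]])

```text
clock: 21.1
tool_pos: [590.5, 214.9, 16.4]
tool_rot: [[-0.999, 0.038, -0.0], [0.038, 0.999, -0.0], [0.0, -0.0, -1.0]]
ft_force: [-5.4, -0.9, 1.2]
width: -0.1
gripper_force: 2.7
```

>>> move_arm(increments=[[[-0.5,0,0],0],[[-1,0,0],0],[[-1.5,0,0],0],[[-2,0,0],0]])

```text
clock: 21.43
tool_pos: [592.4, 214.8, 16.4]
tool_rot: [[-0.999, 0.038, -0.001], [0.038, 0.999, -0.0], [0.001, -0.0, -1.0]]
ft_force: [-6.3, -1.8, 1.0]
width: 0.1
gripper_force: 3.0
```

>>> move_arm(increments=[[[-0.5,0,0],0],[[-1,0,0],0],[[-1.5,0,0],0],[[-2,0,0],0]])

```text
clock: 21.77
tool_pos: [594.3, 214.8, 16.3]
tool_rot: [[-0.999, 0.038, -0.001], [0.038, 0.999, 0.0], [0.001, -0.0, -1.0]]
ft_force: [-6.5, -1.3, 2.8]
width: 0.1
gripper_force: 3.2
```

>>> move_arm(increments=[[[-0.4,0,0],0],[[-0.8,0,0],0],[[-1.2,0,0],0],[[-1.6,0,0],0]])

```text
clock: 22.1
tool_pos: [596.1, 214.8, 16.3]
tool_rot: [[-0.999, 0.038, -0.0], [0.038, 0.999, 0.0], [0.0, 0.0, -1.0]]
ft_force: [-4.6, -0.1, 1.2]
width: 0.2
gripper_force: 2.6
```

>>> move_arm(increments=[[[-0.4,0,0],0],[[-0.8,0,0],0],[[-1,0,0],0]])

```text
clock: 22.35
tool_pos: [597.1, 214.7, 16.3]
tool_rot: [[-0.999, 0.038, -0.0], [0.038, 0.999, 0.0], [0.0, 0.0, -1.0]]
ft_force: [-4.8, -0.3, 0.6]
width: -0.5
gripper_force: 2.7
```

>>> move_arm(increments=[[[-0.4,0,0],0],[[-0.8,0,0],0],[[-1,0,0],0]])

```text
clock: 22.6
tool_pos: [598.0, 214.7, 16.4]
tool_rot: [[-0.999, 0.038, -0.0], [0.038, 0.999, 0.0], [0.0, 0.0, -1.0]]
ft_force: [-6.1, -0.5, 1.1]
width: -0.2
gripper_force: 2.9
```

>>> move_arm(increments=[[[-0.3,0,0],0],[[-0.6,0,0],0],[[-0.6,0,0],0]])

```text
clock: 22.85
tool_pos: [598.6, 214.7, 16.3]
tool_rot: [[-0.999, 0.038, -0.0], [0.038, 0.999, 0.0], [0.0, 0.0, -1.0]]
ft_force: [-5.8, 0.6, 1.6]
width: 0.1
gripper_force: 2.8
```

>>> move_arm(increments=[[[-0.3,0,0],0],[[-0.6,0,0],0],[[-0.6,0,0],0]])

```text
clock: 23.1
tool_pos: [599.1, 214.6, 16.3]
tool_rot: [[-0.999, 0.038, -0.001], [0.038, 0.999, 0.0], [0.001, 0.0, -1.0]]
ft_force: [-6.4, -0.6, 0.9]
width: 0.1
gripper_force: 3.2
```

>>> move_arm(increments=[[[-0.2,0,0],0],[[-0.5,0,0],0],[[-0.5,0,0],0]])

```text
clock: 23.35
tool_pos: [599.2, 214.6, 16.3]
tool_rot: [[-0.999, 0.038, -0.001], [0.038, 0.999, 0.0], [0.001, -0.0, -1.0]]
ft_force: [-8.5, -0.0, 3.9]
width: 0.1
gripper_force: 4.3
```

The force dropped at 596 and rises again at 599, so the pawl has clicked and the nose is on the stop. I'm backing off slowly.

>>> move_arm(increments=[[[0.6,0,0],0],[[1.2,0,0],0],[[1.8,0,0],0],[[2.4,0,0],0],[[3,0,0],0],[[3.6,0,0],0],[[4.2,0,0],0],[[4.8,0,0],0],[[5.4,0,0],0],[[6,0,0],0],[[6.6,0,0],0],[[7.2,0,0],0]])

```text
clock: 24.35
tool_pos: [593.2, 215.0, 16.6]
tool_rot: [[-0.999, 0.038, 0.001], [0.038, 0.999, 0.0], [-0.001, 0.0, -1.0]]
ft_force: [-1.0, 1.0, -0.0]
width: 0.2
gripper_force: 0.2
```

>>> move_arm(increments=[[[3,0,0],0],[[8,0,0],0],[[16,0,0],0],[[26,0,0],0],[[40,0,0],0],[[52,0,0],0],[[58,0,-5],0],[[60,0,-25],0],[[60,0,-50],0],[[60,0,-80],0],[[60,0,-110],0],[[60,0,-130],0]])

```text
clock: 25.35
tool_pos: [533.1, 217.3, 149.7]
tool_rot: [[-0.999, 0.038, 0.003], [0.038, 0.999, 0.001], [-0.003, 0.001, -1.0]]
ft_force: [0.6, -0.4, -0.5]
width: -0.3
gripper_force: 0.0
```

>>> move_arm(increments=[[[20,0,-10],7],[[40,0,-30],14],[[60,0,-50],21],[[70,0,-65],28],[[75,0,-70],35],[[75,0,-70],42],[[75,0,-70],49],[[75,0,-70],56],[[75,0,-70],63],[[75,0,-70],70],[[75,0,-70],77],[[75,0,-70],84]])

```text
clock: 26.35
tool_pos: [457.6, 220.0, 216.8]
tool_rot: [[-0.06, 0.998, 0.001], [0.998, 0.06, 0.0], [0.0, 0.001, -1.0]]
ft_force: [-0.8, 0.2, -0.1]
width: -0.0
gripper_force: 0.0
```

```bash
python3 -c "
from h import *
snap('scene','s1');im=snap('wrist','w6');print(ctrl.read_state()['clock'])
a=load('s1')[0][180:310,280:420]
b=cv2.resize(a,(560,520),interpolation=cv2.INTER_CUBIC);cv2.imwrite('pics/fin.png',b[:,:,::-1])"
```

```text
26.45
```

View pics/w6.png

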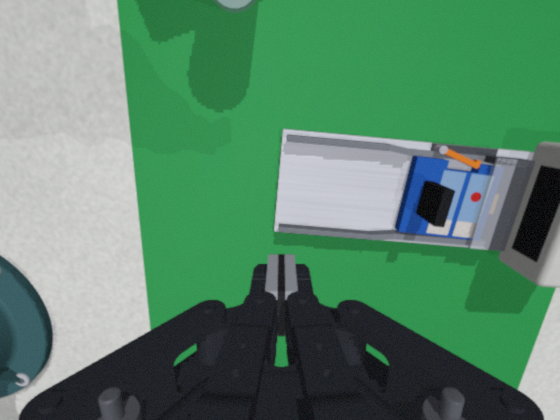

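View pics/fin.png

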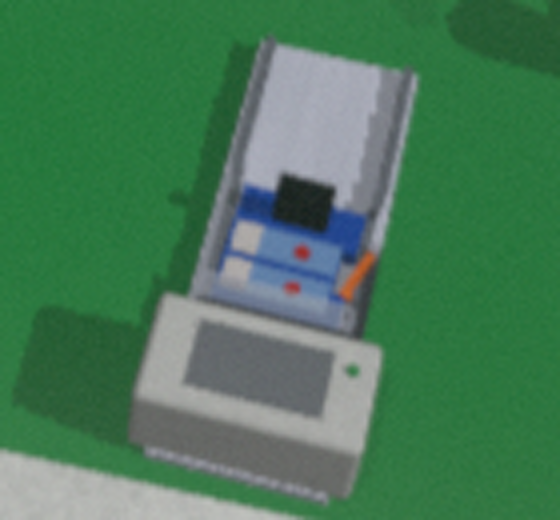

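Both views show the carrier under the hood, with the pawl tip inside the notch at (478,164) against its front wall. The gripper is clear, so I'm handing in.

```bash
python3 -c "
from h import *
print([ray('w6',u,24).round(1) for u in((414,157),(398,232),(478,165))]);print(ctrl.job_done())"
```

```text
[array([603.1, 260.7,  24. ]), array([600.7, 170.8,  24. ]), array([676.5, 255.5,  24. ])]
the job is handed in; nothing more can be done
None
```

The carrier is latched: the pawl is in its notch, holding it just short of the stop against the ejector. I let go, backed the arm clear and handed the job in at about 26.5 s; pushing force stayed under about 9 N at every reading.

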